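# Weigh a glazed hanging planter on a sprung hand scale

### The job

Take the hand scale from its stand, hook it under the wire bail of the hanging planter, pull up until the red pointer stands in the yellow zone while the planter still stands on the table, and pause there for a second. Then lift slowly until the planter hangs clear of the table by about a centimetre (never more than 3 cm), hold it still for two seconds, and lower it gently upright to where it stood. Unhook the scale, hang it back on its stand and let go; lift the planter only by the scale, never jerk or press hard on it, and leave the other pots and the tape roll alone.

Things in the scene. Friction and masses are not known exactly. Their poses are not given: they have to be found in the camera images.
- reading (a joint): Extension of the scale's spring, in m: 0 unloaded, grows as the hook is pulled down out of the case, stop at 0.060. About 160 N/m (1 mm per 0.16 N, some 6 mm per 100 g; the first 0.3 N give no extension), lightly damped. The yellow zone on the panel is 8 to 18 mm (0.008 to 0.018).
- scale: Loose hand scale, 180 g. Black grip bar on top, 100 (x) x 22 (y) x 28 mm high, gripped from above across y at mid-length; orange case below, 44 (x) x 20 (y) x 70 mm; under it a sprung wire hook. Origin: centre of the bar's underside, z up (bar z 0 to 28, case 0 to -70 mm). White panels on the case's y faces show a red pointer, which moves down with the hook, and a yellow zone.
- hook_seat (a point): Where a 5 mm wire's centre lies when hanging in the hook's bend; moves with the hook; unloaded, 115 mm below the scale's origin. The hook is a J of 5 mm steel wire in the scale's x-z plane, mouth up, 22 mm wide, free tip on the +x side. Measured from here, back of the J at x = -13 mm (wire centre), lowest point at z = -7.5 mm.
- hook_tip (a point): Top of the hook's free tip; unloaded it lies at x = +15, z = -101 mm in the scale's frame. A 5 mm wire enters the mouth sideways over this tip, from the scale's +x side, with its centre at z = -98 to -92 mm in the scale's frame (-94 is best; above -88 mm the shank slants to the middle); then lift, and it drops into the bend. It leaves the same way.
- planter: Loose empty terracotta-coloured hanging pot, 100 mm across, 65 mm high, mass unknown, 0.4 to 0.8 kg. Origin: centre of its underside, z up. A stiff 5 mm steel wire bail, fixed to the pot, arches over it in the pot's y-z plane from the rim (y = +-48 mm) to z = 110 mm: at the top the wire runs along the pot's y, so the hook enters along the pot's x, either way.
- bail_top (a point): Centre of the wire at the top of the planter's bail, on the planter's axis, 110 mm above its underside.
- cradle: Fixed scale stand: dark base plate 140 x 90 mm with two blue uprights, each 18 mm (x) x 60 mm (y), 150 mm high, 64 mm apart along x (centres at x = +-41 mm). The space between them is open along y. The scale hangs between them, with the two ends of its bar lying on the flat tops and its x along the stand's x. Origin: centre of its underside.
- cradle_top (a point): Midway between the tops of the stand's uprights, 150 mm above the table; the scale's origin is here when it hangs on the stand (a few mm of play along x and y).
- teal_bowl: Bystander: green glass-like glazed bowl, 96 mm across, 55 mm high. Origin: centre of its underside.
- tape_roll: Bystander: brown roll of packing tape, 90 mm across, 45 mm high, lying flat. Origin: centre of its underside.
- blue_cup: Bystander: blue glazed cup pot, 76 mm across, 70 mm high. Origin: centre of its underside.
Mind the look-alikes: they are no part of the job. What is meant by the scale is not blue, and is the larger of those in its own colour.

How it is judged:
By the outcome, as a careful person would: the job done as asked, in the order asked, and still so for the second after the job is handed in, with the robot touching nothing.
It also fails if it takes over 72 s, if anything falls off the work surface, if the arm or the gripper's body presses on something with over 40 N, if the wrist force passes 120 N, or if a joint passes its speed limit or range.

### The arm

A 6-joint arm with a two-finger parallel gripper is mounted at the origin on the work surface. World frame = base frame: x ahead of the robot, y to its left, z up, the work surface at z = 0. Lengths are in m, angles in degrees, forces in N, time in s.
With the tool pointing down it reaches from about 0.4 to 0.825 m from the base axis. Payload 7 kg.
Tool frame: the origin (TCP) lies between the finger pads; the fingertips stand 25 mm ahead of it and the grasp point (between the pads) lies 6 mm ahead of it; z points along the fingers, y is the line along which they close (so a half turn about z gives the same grasp; the last joint's range is limited). The gripper opens to 88 mm and grips with 3 to 60 N. Pads are 19 mm wide; open, the fingers measure 130 mm over their backs; the gripper's body (78 mm by 193 mm) begins 47 mm behind the grasp point.
Start: joints at [16.507, 20.546, 0.682, 0, -70.136, -16.507], TCP at [0.675, -0, 0.252] pointing down, gripper open.
Joint ranges: [-176.03, 176.03], [-82.01, 121.73], [-58.28, 71.71], [-173.87, 95.51], [-174.79, -0.11], [-173.66, 173.66]. Speed limits (degrees/s): [136.94, 136.94, 172.46, 180, 180, 180].

### API

Orientations are given as [roll, pitch, yaw] about the fixed x, y, z axes, in that order (R = Rz(yaw) Ry(pitch) Rx(roll)).
In Python, from plant import status, optics, job gives the robot as it stands. The module is installed in compiled form; this text tells all that it offers.
- The arm moves only by the shell command python3 -m pendant, which reads ROWS from standard input. ROWS is a JSON list that holds a single list of rows (three levels of brackets), with 1 to 8 rows, each of 5 numbers: dx, dy, dz in units of 100 mm, then a turn about the tool's z in units of 4 degrees, then the finger opening in m; each row is the pose to reach, as a shift and turn from the pose commanded when the command began, along the tool's axes at that moment; what a row does not reach only later rows make up. A row lasts 1/8 s, in which the tool goes at most 0.0625 m and 10.7 degrees, less where a joint would pass 70% of its speed; a pose out of reach is approached as far as the arm can. The fingers move at their own pace and stop on an object; the grip force is fixed at half the most. Time passes only in rows, so rows that do not move let the fingers close. It prints the time, the measured TCP pose, the force, the opening and the grip force at its end. Input that does not fit is refused with a message, and nothing moves.
- status.get_obs(): the state, without advancing time (a new reading comes with each control period).
- optics.snapshot(name): name is "scene" or "side" or "wrist"; returns a dict with "frame" (400x640x3 uint8, red, green, blue), "z_map" (400x640 float32, m along the optical axis (not along the pixel's ray), 0 where there is no reading), "fovy" (degrees; the focal length in pixels is half the picture's height over the tangent of half this angle, whatever the lens; pixels are square), "cx", "cy" (the principal point, pixels), "R" (3x3) and "t" (3): a world point X has camera coordinates R X + t; the wrist camera has in their place "T_tool_cam" (4x4, takes a point from camera to tool coordinates, whose origin is the TCP and whose axes are the flange's). Camera axes: x right, y down, z forward; pixel columns grow to the right and rows downward; lengths in m; the calibration is good to about 2 mm. The wrist camera is an equidistant fisheye: a pixel r from the principal point sees the ray r / f radians off the axis. A picture is of the moment at which its call begins: read the wrist's pose just before it.
- job.close_job(): hands the job in; it is judged then, once.
The state is a dict: "clock": time; "joint_pos": joint angles; "qvel": joint speeds; "tau": joint torques, N m; "tool_pos": TCP position; "orientation": TCP orientation; "force": force on the tool from outside, world axes, zero at the start; "moment": the same for the moment, N m; "opening": finger opening in m; "gripper_force": force on a finger pad.
Only numpy, scipy, OpenCV 4.12 (cv2) and the standard library are available. Lean on these libraries where they do the work, as an engineer would, in place of code of your own. Each camera call takes 0.05 s, during which the arm holds its last target. There are 200 camera calls.

## Working session

There is one attempt and no reset: what is moved stays moved. The work goes in short steps, Python scripts to look and compute and a shell command to move; the robot and the scene stay as the last step left them, time stands still between calls to the robot, and variables do not carry over. Pictures are saved under pics/ and viewed, at most 10 in all, crops included, and the job is handed in when it is done.

```bash
mkdir -p pics; cat > h.py <<'E'
import numpy as np, cv2
from plant import status, optics, job
def snap(n):
    s=optics.snapshot(n); return s
def world(s):
    h,w=s["z_map"].shape; f=h/2/np.tan(np.radians(s["fovy"]/2))
    u,v=np.meshgrid(np.arange(w),np.arange(h)); z=s["z_map"]
    P=np.stack([(u-s["cx"])/f*z,(v-s["cy"])/f*z,z],-1)
    W=(P-s["t"])@s["R"]; W[z==0]=np.nan
    return W
def save(n,im): cv2.imwrite(f"pics/{n}.png",im[...,::-1])
E
python3 - <<'E'
from h import *
for n in("scene","side"):
    s=snap(n); save(n,s["frame"]); np.savez(n,**{k:v for k,v in s.items()})
    print(n,s["fovy"],s["R"].round(3).tolist(),s["t"], -s["R"].T@s["t"])
print(status.get_obs())
E
```

```text
scene 42.1782236913593 [[0.19, 0.982, -0.005], [0.759, -0.15, -0.634], [-0.623, 0.117, -0.774]] [-0.01043809 -0.34099133  1.7827454 ] [ 1.37120836 -0.24882906  1.16294322]
side 55.6025737608255 [[0.891, -0.454, 0.02], [-0.325, -0.667, -0.67], [0.318, 0.591, -0.742]] [-0.51917736  0.21598195  1.05061481] [ 0.19887198 -0.71224922  0.93441736]
{'clock': 0.1, 'joint_pos': array([ 1.65067148e+01,  2.05857659e+01,  6.39345851e-01, -1.78064709e-02,
       -7.01381065e+01, -1.65088249e+01]), 'qvel': array([ 0.09693587, -0.04462992,  0.11131525,  0.01843822, -0.00188729,
        0.01057444]), 'tau': array([-1.42273191e-03, -5.84165347e+01,  2.93752134e+01,  7.01551259e+00,
        1.01412315e-02, -6.66964229e-05]), 'tool_pos': array([ 6.74586870e-01, -2.91776334e-05,  2.50736271e-01]), 'orientation': array([ 1.79914201e+02, -7.97128971e-03, -9.00081663e+01]), 'force': array([-0.14958066, -0.97901276,  0.14312227]), 'moment': array([-0.01125763,  0.01230976,  0.02094817]), 'gripper_force': 0.0, 'opening': 0.08780145781381637}
```

View pics/scene.png

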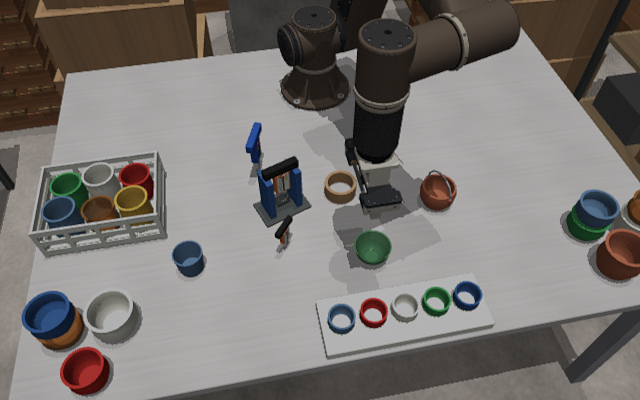

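View pics/side.png

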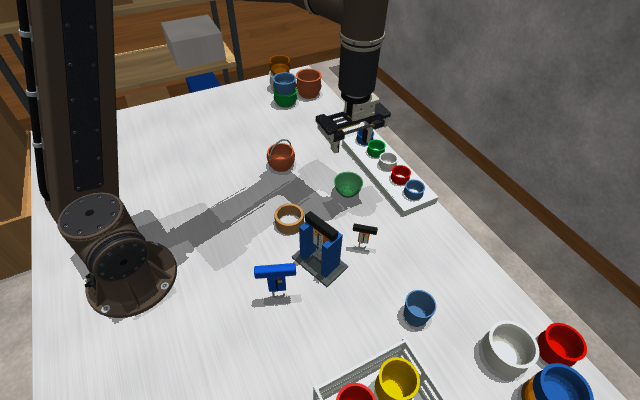

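The scene view shows the scale hanging on its stand at about (280,180), with look-alikes at (256,145) and (285,233). The planter is at (438,190), the bowl at (373,247) and the tape at (340,186). In the side view the stand is at (320,245) and the planter at (281,155). Next I'll measure with depth.

```bash
cat > m.py <<'E'
from h import *
def comp(m):
    n,l,st,c=cv2.connectedComponentsWithStats(m.astype(np.uint8)); return l==1+np.argmax(st[1:,4])
for n,bs,bp in(("scene",(245,145,320,225),(405,160,470,220)),("side",(285,200,355,290),(255,130,305,180))):
    s=dict(np.load(n+".npz")); W=world(s); f=s["frame"].astype(int)
    def box(b):
        m=np.zeros(f.shape[:2],bool); m[b[1]:b[3],b[0]:b[2]]=1; return m
    r,g,b=f[...,0],f[...,1],f[...,2]; Z=np.nan_to_num(W[...,2])
    bar=comp(box(bs)&(f.max(-1)<60)&(Z>.167)); p=W[bar]
    rect=cv2.minAreaRect((p[:,:2]*1000).astype(np.float32)); print(n,"bar",bar.sum(),"z",np.percentile(p[:,2],[5,50,95]).round(4),"rect mm",np.round(rect[0],1),np.round(rect[1],1),round(rect[2],1))
    d=p[:,:2]-p[:,:2].mean(0); v=np.linalg.svd(d,full_matrices=False)[2][0]; print("  axis",np.degrees(np.arctan2(v[1],v[0])).round(1))
    blue=box(bs)&(b>r+50)&(abs(Z-.15)<.004)
    p=W[blue]; print("  blue tops",blue.sum(),np.round(cv2.minAreaRect((p[:,:2]*1000).astype(np.float32)),1) if 0 else cv2.minAreaRect((p[:,:2]*1000).astype(np.float32)))
    base=box((bs[0]-10,bs[1],bs[2]+10,bs[3]+10))&(f.max(-1)<110)&(abs(Z-.01)<.008)&(Z>.004)
    p=W[base]; print("  base",base.sum(),cv2.minAreaRect((p[:,:2]*1000).astype(np.float32)),np.median(p[:,2]))
    pot=box(bp)&(Z>.01)
    rim=pot&(abs(Z-.065)<.004)&(r>b+30); p=W[rim]; print("  rim",rim.sum(),cv2.minEnclosingCircle((p[:,:2]*1000).astype(np.float32)))
    bail=pot&(Z>.074)&(Z<.125); p=W[bail]; print("  bail",bail.sum(),"zmax",p[:,2].max())
    q=p[:,:2]; c=q.mean(0); v=np.linalg.svd(q-c,full_matrices=False)[2][0]; print("  c",c.round(4),"axis",np.degrees(np.arctan2(v[1],v[0])).round(1), "ext",np.ptp((q-c)@v).round(4),"resid",np.std((q-c)@[-v[1],v[0]]).round(4))
    t=p[p[:,2]>.10]; print("  top",len(t),t.mean(0).round(4) if len(t) else 0)
    np.set_printoptions(suppress=True)
sc=cv2.imread("pics/scene.png");si=cv2.imread("pics/side.png")
A=cv2.resize(sc[140:225,235:320],(390,390),interpolation=2);B=cv2.resize(sc[165:215,410:465],(390,390),interpolation=2)
cv2.imwrite("pics/c1.png",np.hstack([A,B]))
E
python3 m.py
```

```text
scene bar 322 z [0.1685 0.177  0.1812] rect mm [ 490.5 -182.1] [27.2 97.3] 19.1
  axis 109.7
  blue tops 125 ((438.0631408691406, -202.4776611328125), (162.50900268554688, 100.24534606933594), 20.185970306396484)
  base 820 ((418.70068359375, -169.90371704101562), (229.42916870117188, 223.35067749023438), 23.042675018310547) 0.008271382283953278
  rim 191 ((551.639404296875, 243.96090698242188), 49.54669189453125)
  bail 74 zmax 0.11649293646067327
  c [0.5583 0.2462] axis 18.6 ext 0.0943 resid 0.002
  top 39 [0.5536 0.2446 0.1083]
side bar 321 z [0.1697 0.1779 0.1806] rect mm [ 487.3 -182.6] [23.4 99.5] 20.5
  axis -69.9
  blue tops 244 ((437.7068176269531, -229.40464782714844), (153.8814697265625, 112.75227355957031), 42.78361129760742)
  base 891 ((515.3185424804688, -123.47541809082031), (349.1494445800781, 263.0423889160156), 67.60248565673828) 0.008920820772844373
  rim 124 ((546.8562622070312, 241.41970825195312), 49.89012145996094)
  bail 49 zmax 0.11511600189230926
  c [0.5432 0.2411] axis -161.3 ext 0.0953 resid 0.0015
  top 26 [0.5467 0.242  0.1086]
```

View pics/c1.png

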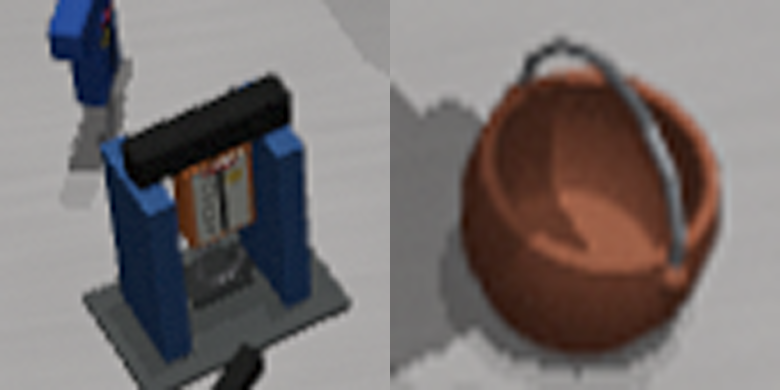

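The manual's scale: shifts go in units of 100 mm and turns go in units of 4 degrees. Converting my numbers, 0.186 m is 1.86, 0.182 m is 1.82, -10 degrees is -2.5.

```bash
echo '[[[0.3, 0.3, -0.2, -1.25, 0.088], [0.7, 0.7, -0.5, -2.5, 0.088], [1.1, 1.1, -0.5, -3.75, 0.088], [1.5, 1.5, -0.5, -5, 0.088], [1.75, 1.78, -0.5, -5, 0.088], [1.82, 1.86, -0.5, -5, 0.088], [1.82, 1.86, -0.5, -5, 0.088], [1.82, 1.86, -0.5, -5, 0.088]]]' | python3 -m pendant
python3 - <<'E'
from h import *
o=status.get_obs(); s=snap("wrist"); save("w1",s["frame"]); np.savez("w1",pos=o["tool_pos"],ori=o["orientation"],**s)
print(o["tool_pos"],o["orientation"],o["force"],s["fovy"],s["cx"],s["cy"],s["T_tool_cam"].round(3).tolist())
E
```

```text
clock: 1.1
tool_pos: [0.4897, -0.1815, 0.3013]
orientation: [180.0, 0.0, -70.0]
force: [0.9, 0.4, -0.2]
opening: 0.0875
gripper_force: 0.0
[ 0.48969265 -0.18147451  0.30127528] [ 1.79982485e+02  1.19754060e-02 -6.99707928e+01] [ 0.87876529  0.4301131  -0.20939123] 65.70646984690485 324.7950614745787 199.8014120741496 [[-0.001, -0.965, -0.263, 0.071], [1.0, -0.0, -0.001, -0.001], [0.001, -0.263, 0.965, -0.133], [0.0, 0.0, 0.0, 1.0]]
```

View pics/w1.png

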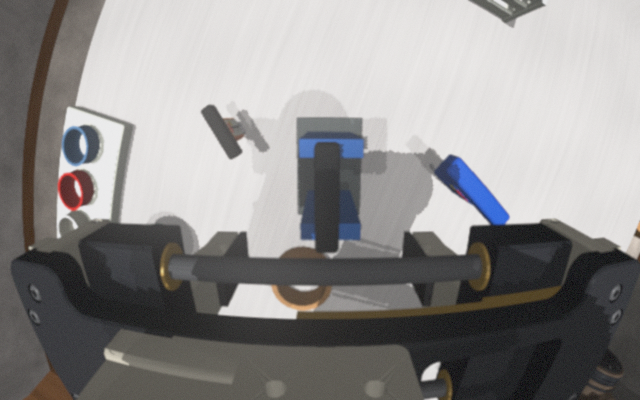

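The wrist view shows the bar at cols 314–341, rows 142–250, with the two blue tops either side of it. The hook is hidden underneath. I'll cast rays onto the known planes.

```bash
cat >> h.py <<'E'
from scipy.spatial.transform import Rotation as Ro
def wray(s,uv,z,pos,ori):
    "wrist pixels -> world points on plane z"
    f=200/np.tan(np.radians(s["fovy"]/2)); d=np.asarray(uv,float)-[s["cx"],s["cy"]]
    r=np.hypot(*d.T)+1e-9; th=r/f; c=np.c_[d/r[:,None]*np.sin(th)[:,None],np.cos(th)]
    R=Ro.from_euler("xyz",ori,degrees=True).as_matrix(); T=s["T_tool_cam"]
    o=R@T[:3,3]+pos; v=c@(R@T[:3,:3]).T
    return o+v*((z-o[2])/v[:,2])[:,None]
E
python3 - <<'E'
from h import *
s=dict(np.load("w1.npz")); f=s["frame"].astype(int); r,g,b=[f[...,i] for i in range(3)]
box=np.zeros(r.shape,bool); box[112:256,290:372]=1
def ax(m,z,nm):
    n,l,st,c=cv2.connectedComponentsWithStats(m.astype(np.uint8))
    for i in range(1,n):
        if st[i,4]<150: continue
        vu=np.argwhere(l==i); P=wray(s,vu[:,::-1],z,s["pos"],s["ori"])
        R=cv2.minAreaRect((P[:,:2]*1000).astype(np.float32)); print(nm,st[i],np.round(R[0],1),np.round(R[1],1),round(R[2],1))
bar=box&(f.max(-1)<62)&(np.arange(640)[None]>305)&(np.arange(640)[None]<345)&(np.arange(400)[:,None]>138)
ax(bar,.178,"bar"); ax(box&(b>r+60)&(b>130),.150,"blue")
ax(box&(b>r+40)&(b<=130),.15,"bluedark")
E
cat > crop.py <<'E'
import cv2;im=cv2.imread("pics/w1.png");cv2.imwrite("pics/c2.png",cv2.resize(im[105:260,280:390],(426,600),interpolation=2))
E
python3 crop.py
```

```text
bar [ 315  169   25   83 1519] [ 485.5 -172.5] [20.9 74.9] 20.1
blue [299 139  64  19 771] [ 500.2 -222.9] [58.3 16.9] 20.1
bluedark [339 223  21  17 341] [ 454.9 -152.9] [20.2 16.9] 19.8
```

View pics/c2.png

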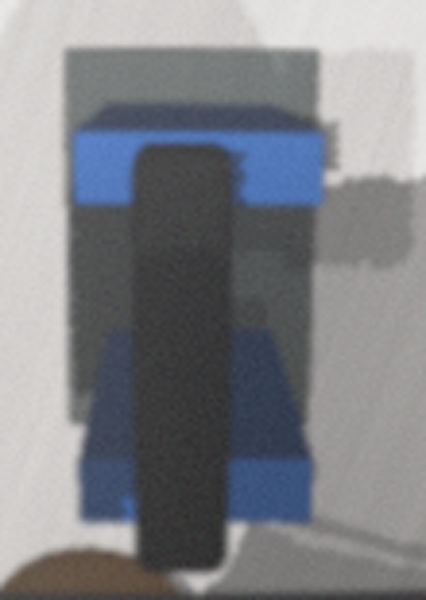

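```bash
python3 - <<'E'
from h import *
s=dict(np.load("w1.npz")); c=lambda pts:np.array(pts)/3.873+[280,105]
w=lambda p,z:wray(s,c(p),z,s["pos"],s["ori"])[:,:2].round(4)
far=w([[75,130],[323,130],[323,205],[75,205]],.15); near=w([[80,458],[312,458],[312,520],[80,520]],.15)
print("far",far.tolist(),far.mean(0)); print("near",near.mean(0)); print("mid",(far.mean(0)+near.mean(0))/2, np.diff([far.mean(0),near.mean(0)],axis=0), np.linalg.norm(far.mean(0)-near.mean(0)))
b=w([[135,190],[233,190],[225,560],[138,560]],.178); print("bar",b.tolist(),b.mean(0))
e=w([[183,570],[183,150]],.178); print("ends",e.tolist(),np.linalg.norm(e[0]-e[1]),e.mean(0))
d=b[:2].mean(0)-b[2:].mean(0); print(np.degrees(np.arctan2(d[1],d[0])))
E
```

```text
far [[0.5301, -0.2214], [0.4749, -0.2416], [0.4684, -0.2248], [0.5242, -0.2044]] [ 0.4994  -0.22305]
near [ 0.4719 -0.1464]
mid [ 0.48565  -0.184725] [[-0.0275   0.07665]] 0.08143385352542269
bar [[0.5121, -0.2161], [0.4924, -0.2233], [0.4636, -0.1421], [0.4827, -0.1351]] [ 0.4877  -0.17915]
ends [[0.472, -0.1363], [0.5054, -0.2277]] 0.09731145872917536 [ 0.4887 -0.182 ]
-70.26118733921982
```

```bash
echo '[[[0, 0.01, 0.3, 0, 0.06], [0, 0.01, 0.7, 0, 0.06], [0, 0.01, 1.05, 0, 0.05], [0, 0.01, 1.25, 0, 0.05], [0, 0.01, 1.31, 0, 0.05], [0, 0.01, 1.31, 0, 0.05], [0, 0.01, 1.31, 0, 0.01], [0, 0.01, 1.31, 0, 0.01]]]' | python3 -m pendant
echo '[[[0, 0, 0, 0, 0.01], [0, 0, 0, 0, 0.01]]]' | python3 -m pendant
```

```text
clock: 2.15
tool_pos: [0.4886, -0.1823, 0.1714]
orientation: [-179.9, -0.0, -70.0]
force: [-0.3, -0.9, -0.3]
opening: 0.0353
gripper_force: 0.0
clock: 2.4
tool_pos: [0.4882, -0.1824, 0.171]
orientation: [-180.0, -0.0, -70.0]
force: [-0.2, 1.0, 1.0]
opening: 0.0217
gripper_force: 30.0
```

Converted, -0.155 m is -1.55, -0.145 m is -1.45.

```bash
echo '[[[0, 0, -0.1, 0, 0.01], [0, 0, -0.3, 0, 0.01], [0, 0, -0.6, 0, 0.01], [0, 0, -0.9, 0, 0.01], [0, 0, -1.2, 0, 0.01], [0, 0, -1.45, 0, 0.01], [0, 0, -1.55, 0, 0.01], [0, 0, -1.55, 0, 0.01]]]' | python3 -m pendant
python3 - <<'E'
from h import *
print(status.get_obs()["tool_pos"])
R=[]
for n in("scene","side"):
    s=snap(n); f=200/np.tan(np.radians(s["fovy"]/2)); p=s["R"]@np.array([.488,-.182,.25])+s["t"]
    u,v=int(f*p[0]/p[2]+s["cx"]),int(f*p[1]/p[2]+s["cy"]); print(u,v); R.append(cv2.resize(s["frame"][v-35:v+35,u-35:u+35],(390,390),interpolation=2)); np.savez(n+"2",**s)
save("c3",np.hstack(R))
E
```

```text
clock: 3.4
tool_pos: [0.488, -0.1823, 0.3257]
orientation: [-180.0, 0.0, -70.0]
force: [-0.1, 0.1, -2.6]
opening: 0.0215
gripper_force: 30.0
[ 0.48797046 -0.18227944  0.32571212]
277 145
321 204
```

View pics/c3.png

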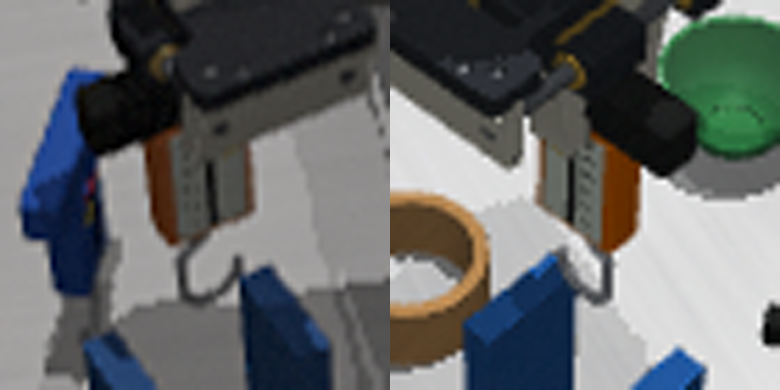

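The scene crop shows the shank on the left at about (183,250), slanting up to the case, and a free tip on the right (+y) at (238,256). I'll zoom in to confirm that.

```bash
python3 - <<'E'
from h import *
R=[]
for n in("scene2","side2"):
    s=dict(np.load(n+".npz")); f=200/np.tan(np.radians(s["fovy"]/2)); im=s["frame"].copy()
    def pr(X): p=s["R"]@np.array(X)+s["t"]; return f*p[0]/p[2]+s["cx"],f*p[1]/p[2]+s["cy"]
    o=np.array([.488,-.1823,.3045]); u,v=map(int,pr(o-[0,0,.1]))
    c=cv2.resize(im[v-13:v+13,u-13:u+13],(390,390),interpolation=2)
    ex=np.array([np.cos(np.radians(110)),np.sin(np.radians(110)),0])
    for x,z,col in((.015,-.101,(255,0,0)),(-.013,-.09,(0,255,0)),(0,-.1225,(255,255,0)),(0,-.07,(0,0,255))):
        a=pr(o+x*ex+[0,0,z]); cv2.circle(c,(int((a[0]-u+13.5)*15),int((a[1]-v+13.5)*15)),5,col,2)
    R.append(c)
save("c4",np.hstack(R))
E
```

```text
(no output)
```

View pics/c4.png

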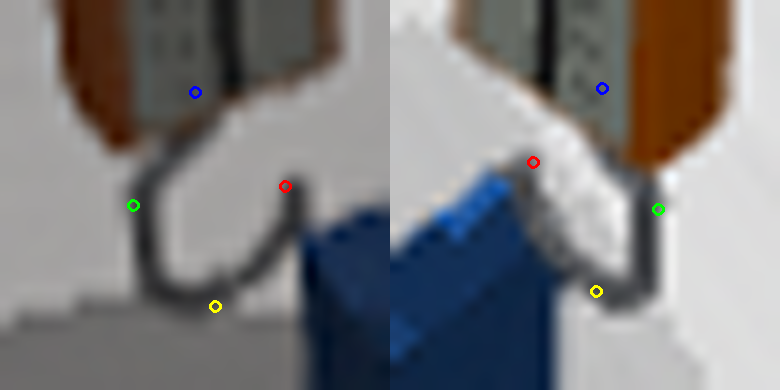

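The J's tip points along world azimuth 110° (tool −x), which confirms the orientation. So the scale has to approach the bail from the −y side, moving along tool −x. I'll travel to a pre-approach point about 60 mm short.

Converted, -0.275 m is -2.75, -0.24 m is -2.4.

```bash
echo '[[[-0.12, -0.08, 0, 0, 0.01], [-0.4, -0.26, 0, 0, 0.01], [-0.8, -0.51, 0, 0, 0.01], [-1.2, -0.77, 0, 0, 0.01], [-1.6, -1.02, 0, 0, 0.01], [-2, -1.28, 0, 0, 0.01], [-2.4, -1.53, 0, 0, 0.01], [-2.75, -1.76, 0, 0, 0.01]]]' | python3 -m pendant
echo '[[[-0.3, -0.18, 0.1, 0, 0.01], [-0.4, -0.25, 0.3, 0, 0.01], [-0.44, -0.27, 0.6, 0, 0.01], [-0.44, -0.27, 0.85, 0, 0.01], [-0.44, -0.27, 0.98, 0, 0.01], [-0.44, -0.27, 1, 0, 0.01], [-0.44, -0.27, 1, 0, 0.01]]]' | python3 -m pendant
python3 - <<'E'
from h import *
o=status.get_obs(); P=o["tool_pos"]; print(P,o["orientation"])
R=[]
for n in("scene","side"):
    s=snap(n); np.savez(n+"3",pos=P,**s); f=200/np.tan(np.radians(s["fovy"]/2))
    def pr(X): p=s["R"]@np.array(X)+s["t"]; return f*p[0]/p[2]+s["cx"],f*p[1]/p[2]+s["cy"]
    u,v=map(int,pr((P+[.55,.243,.12])/2-[0,0,.06])); print(n,u,v)
    c=cv2.resize(s["frame"][v-26:v+26,u-26:u+26],(390,390),interpolation=2)
    a=pr([.5497,.2430,.110]); cv2.circle(c,(int((a[0]-u+26.5)*7.5),int((a[1]-v+26.5)*7.5)),4,(255,255,0),1)
    a=pr(P-[0,0,.021+.1225]); cv2.circle(c,(int((a[0]-u+26.5)*7.5),int((a[1]-v+26.5)*7.5)),4,(0,255,0),1)
    R.append(c)
save("c5",np.hstack(R))
E
```

```text
clock: 4.5
tool_pos: [0.5591, 0.1387, 0.3247]
orientation: [179.9, -0.0, -70.0]
force: [0.0, 0.3, -2.0]
opening: 0.0221
gripper_force: 30.0
clock: 5.38
tool_pos: [0.5701, 0.1871, 0.2263]
orientation: [-179.9, -0.0, -70.0]
force: [-0.8, 0.6, -1.4]
opening: 0.022
gripper_force: 30.0
[0.57009011 0.18709616 0.22631012] [-1.79941221e+02 -2.48168971e-03 -6.99924694e+01]
scene 433 179
side 285 144
```

View pics/c5.png

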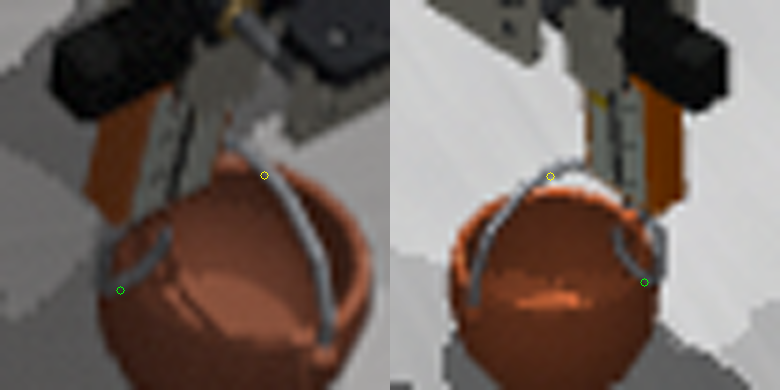

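The hook and bail line up in both views: the predicted bail point (circle) lies on the wire in the scene crop at (265,172), and within about 1.5 mm of it in the side crop. Going in.

```bash
echo '[[[-0.06, 0, 0, 0, 0.01], [-0.18, 0, 0, 0, 0.01], [-0.3, 0, 0, 0, 0.01], [-0.42, 0, 0, 0, 0.01], [-0.52, 0, 0, 0, 0.01], [-0.59, 0, 0, 0, 0.01], [-0.6, 0, 0, 0, 0.01], [-0.6, 0, 0, 0, 0.01]]]' | python3 -m pendant
python3 - <<'E'
from h import *
o=status.get_obs(); P=o["tool_pos"]; print(P,o["force"])
R=[]
for n in("scene","side"):
    s=snap(n); np.savez(n+"4",pos=P,**s); f=200/np.tan(np.radians(s["fovy"]/2))
    def pr(X): p=s["R"]@np.array(X)+s["t"]; return f*p[0]/p[2]+s["cx"],f*p[1]/p[2]+s["cy"]
    u,v=map(int,pr(P-[0,0,.115]))
    c=cv2.resize(s["frame"][v-20:v+20,u-20:u+20],(390,390),interpolation=2)
    R.append(c)
save("c6",np.hstack(R))
E
```

```text
clock: 6.48
tool_pos: [0.5492, 0.2431, 0.2255]
orientation: [180.0, -0.0, -70.0]
force: [0.2, 0.4, -1.4]
opening: 0.0218
gripper_force: 30.0
[0.54917976 0.24314979 0.22553342] [ 0.21802345  0.43365818 -1.35698483]
```

View pics/c6.png

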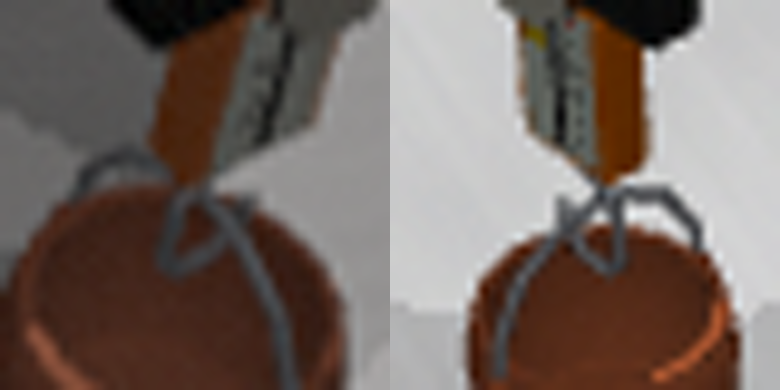

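The bail passes through the mouth, between the tip (245,205) and the shank (180,210) in the scene crop, and likewise in the side crop. Now I'll pull up gently.

```bash
echo '[[[0, 0, -0.04, 0, 0.01], [0, 0, -0.09, 0, 0.01], [0, 0, -0.14, 0, 0.01], [0, 0, -0.17, 0, 0.01], [0, 0, -0.18, 0, 0.01], [0, 0, -0.19, 0, 0.01], [0, 0, -0.2, 0, 0.01], [0, 0, -0.21, 0, 0.01]]]' | python3 -m pendant
echo '[[[0, 0, -0.015, 0, 0.01], [0, 0, -0.03, 0, 0.01], [0, 0, -0.045, 0, 0.01], [0, 0, -0.06, 0, 0.01], [0, 0, -0.075, 0, 0.01], [0, 0, -0.09, 0, 0.01], [0, 0, -0.105, 0, 0.01], [0, 0, -0.12, 0, 0.01]]]' | python3 -m pendant
echo '[[[0, 0, 0, 0, 0.01], [0, 0, 0, 0, 0.01], [0, 0, 0, 0, 0.01], [0, 0, 0, 0, 0.01]]]' | python3 -m pendant
python3 - <<'E'
from h import *
o=status.get_obs(); P=o["tool_pos"]; print(P,o["force"])
R=[]
for n in("scene","side"):
    s=snap(n); np.savez(n+"5",pos=P,**s); f=200/np.tan(np.radians(s["fovy"]/2))
    def pr(X): p=s["R"]@np.array(X)+s["t"]; return f*p[0]/p[2]+s["cx"],f*p[1]/p[2]+s["cy"]
    u,v=map(int,pr(P-[0,0,.095]))
    R.append(cv2.resize(s["frame"][v-20:v+20,u-20:u+20],(390,390),interpolation=2))
save("c7",np.hstack(R))
E
```

```text
clock: 7.58
tool_pos: [0.5491, 0.2432, 0.2465]
orientation: [180.0, -0.0, -70.0]
force: [-0.5, -0.6, -2.2]
opening: 0.0217
gripper_force: 30.0
clock: 8.57
tool_pos: [0.5491, 0.2432, 0.2585]
orientation: [180.0, 0.0, -70.0]
force: [0.6, 0.3, -4.1]
opening: 0.022
gripper_force: 30.0
clock: 9.07
tool_pos: [0.5491, 0.2432, 0.2585]
orientation: [180.0, -0.0, -70.0]
force: [0.6, -0.1, -4.0]
opening: 0.0218
gripper_force: 30.0
[0.54913369 0.24318756 0.25849218] [ 0.59557991 -0.13737498 -4.00118396]
```

View pics/c7.png

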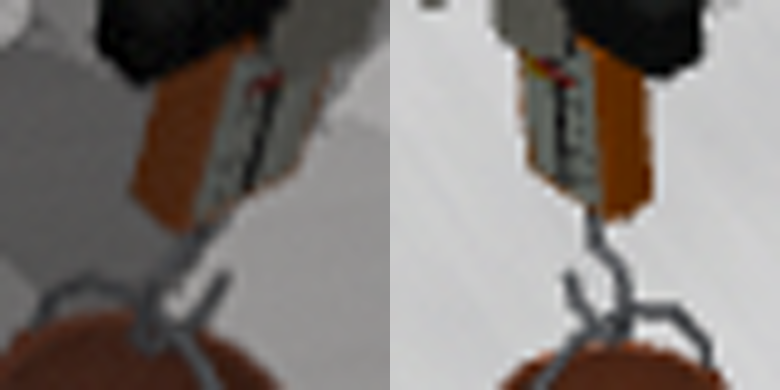

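The wire is seated in the bend and the red pointer stands at the yellow zone. The force gives about 12 mm of extension. I'll pause there, then raise slowly and watch for the force to level off.

Converted, -0.008 m is -0.08, -0.007 m is -0.07.

```bash
echo '[[[0, 0, 0, 0, 0.01], [0, 0, 0, 0, 0.01], [0, 0, 0, 0, 0.01], [0, 0, 0, 0, 0.01], [0, 0, 0, 0, 0.01], [0, 0, 0, 0, 0.01], [0, 0, 0, 0, 0.01], [0, 0, 0, 0, 0.01]]]' | python3 -m pendant
echo '[[[0, 0, -0.01, 0, 0.01], [0, 0, -0.02, 0, 0.01], [0, 0, -0.03, 0, 0.01], [0, 0, -0.04, 0, 0.01], [0, 0, -0.05, 0, 0.01], [0, 0, -0.06, 0, 0.01], [0, 0, -0.07, 0, 0.01], [0, 0, -0.08, 0, 0.01]]]' | python3 -m pendant
echo '[[[0, 0, -0.01, 0, 0.01], [0, 0, -0.02, 0, 0.01], [0, 0, -0.03, 0, 0.01], [0, 0, -0.04, 0, 0.01], [0, 0, -0.05, 0, 0.01]]]' | python3 -m pendant
echo '[[[0, 0, -0.01, 0, 0.01], [0, 0, -0.02, 0, 0.01], [0, 0, -0.03, 0, 0.01], [0, 0, -0.04, 0, 0.01], [0, 0, -0.05, 0, 0.01]]]' | python3 -m pendant
echo '[[[0, 0, -0.01, 0, 0.01], [0, 0, -0.02, 0, 0.01], [0, 0, -0.03, 0, 0.01], [0, 0, -0.04, 0, 0.01]]]' | python3 -m pendant
```

```text
clock: 10.18
tool_pos: [0.5492, 0.2432, 0.2586]
orientation: [180.0, 0.0, -70.0]
force: [-0.5, -0.7, -4.0]
opening: 0.0218
gripper_force: 30.0
clock: 11.18
tool_pos: [0.5491, 0.2432, 0.2665]
orientation: [180.0, 0.0, -70.0]
force: [0.5, 0.1, -4.8]
opening: 0.0215
gripper_force: 30.0
clock: 11.8
tool_pos: [0.5491, 0.2432, 0.2716]
orientation: [180.0, -0.0, -70.0]
force: [-0.5, -0.3, -5.9]
opening: 0.0217
gripper_force: 30.0
clock: 12.42
tool_pos: [0.5491, 0.2432, 0.2765]
orientation: [180.0, -0.0, -70.0]
force: [0.3, -0.2, -6.9]
opening: 0.0218
gripper_force: 30.0
clock: 12.92
tool_pos: [0.5491, 0.2432, 0.2806]
orientation: [180.0, -0.0, -70.0]
force: [-0.9, 0.1, -6.2]
opening: 0.0218
gripper_force: 30.0
```

```bash
echo '[[[0, 0, 0, 0, 0.01], [0, 0, 0, 0, 0.01]]]' | python3 -m pendant
cat > pot.py <<'E'
from h import *
print(status.get_obs()["force"].round(2), status.get_obs()["tool_pos"].round(4))
for n,bp in(("scene",(400,140,480,225)),("side",(245,110,315,185))):
    for f0 in(n+".npz",None):
        s=dict(np.load(f0)) if f0 else snap(n); W=world(s); f=s["frame"].astype(int)
        m=np.zeros(f.shape[:2],bool); m[bp[1]:bp[3],bp[0]:bp[2]]=1
        m&=(f[...,0]>f[...,2]+25)&(f[...,0]>1.5*f[...,1]); k=np.hypot(W[...,0]-.549,W[...,1]-.243)<.056; m&=k
        z=W[m][:,2]; q=W[m&(W[...,2]>np.percentile(z,98)-.006)]
        vv=np.argwhere(m); print(n,f0,m.sum(),"zpct",np.percentile(z,[90,98]).round(4),"rim c",np.round(cv2.minEnclosingCircle((q[:,:2]*1000).astype(np.float32)),1) if 0 else np.round(cv2.minEnclosingCircle((q[:,:2]*1000).astype(np.float32))[0],1),"bottom row",np.percentile(vv[:,0],99.5))
E
python3 pot.py
```

```text
clock: 13.18
tool_pos: [0.5491, 0.2432, 0.2805]
orientation: [180.0, 0.0, -70.0]
force: [0.2, 0.6, -6.0]
opening: 0.0217
gripper_force: 30.0
[ 0.24  0.65 -6.01] [0.5491 0.2432 0.2805]
scene scene.npz 922 zpct [0.0647 0.0678] rim c [551.2 242.9] bottom row 209.0
scene None 1043 zpct [0.2009 0.2463] rim c [567.3 219.4] bottom row 209.0
side side.npz 598 zpct [0.0646 0.0669] rim c [547.5 243.5] bottom row 170.0
side None 665 zpct [0.1992 0.238 ] rim c [553.6 224.1] bottom row 170.0
```

```bash
sed -i 's/m&=k/m\&=k\&(W[...,2]<.11)/' pot.py; python3 pot.py
```

```text
[-0.21  0.06 -7.63] [0.5492 0.2432 0.2805]
scene scene.npz 922 zpct [0.0647 0.0678] rim c [551.2 242.9] bottom row 209.0
scene None 925 zpct [0.0643 0.0679] rim c [551.2 243.4] bottom row 209.0
side side.npz 598 zpct [0.0646 0.0669] rim c [547.5 243.5] bottom row 170.0
side None 590 zpct [0.0646 0.0674] rim c [546.3 241.5] bottom row 170.0
```

```bash
sed -i 's/(n+".npz",None)/(None,)/' pot.py
echo '[[[0, 0, -0.007, 0, 0.01], [0, 0, -0.014, 0, 0.01], [0, 0, -0.021, 0, 0.01], [0, 0, -0.028, 0, 0.01], [0, 0, -0.035, 0, 0.01], [0, 0, -0.04, 0, 0.01]]]' | python3 -m pendant; python3 pot.py
echo '[[[0, 0, -0.007, 0, 0.01], [0, 0, -0.014, 0, 0.01], [0, 0, -0.021, 0, 0.01], [0, 0, -0.028, 0, 0.01], [0, 0, -0.035, 0, 0.01], [0, 0, -0.04, 0, 0.01]]]' | python3 -m pendant; python3 pot.py
```

```text
clock: 14.12
tool_pos: [0.5491, 0.2432, 0.2846]
orientation: [180.0, 0.0, -70.0]
force: [-0.6, -0.3, -8.5]
opening: 0.0221
gripper_force: 30.0
[-0.57 -0.31 -8.48] [0.5491 0.2432 0.2846]
scene None 926 zpct [0.0644 0.068 ] rim c [552.9 245.2] bottom row 209.0
side None 592 zpct [0.0643 0.0677] rim c [546.3 242.5] bottom row 170.0
clock: 14.98
tool_pos: [0.5491, 0.2432, 0.2886]
orientation: [180.0, 0.0, -70.0]
force: [-0.8, -0.0, -9.4]
opening: 0.0218
gripper_force: 30.0
[-0.83 -0.03 -9.43] [0.5491 0.2432 0.2886]
scene None 929 zpct [0.0648 0.068 ] rim c [551.6 242. ] bottom row 209.0
side None 587 zpct [0.0644 0.0675] rim c [546.5 242.2] bottom row 170.0
```

```bash

echo '[[[0, 0, -0.007, 0, 0.01], [0, 0, -0.014, 0, 0.01], [0, 0, -0.021, 0, 0.01], [0, 0, -0.028, 0, 0.01], [0, 0, -0.035, 0, 0.01], [0, 0, -0.04, 0, 0.01]]]' | python3 -m pendant; python3 pot.py
echo '[[[0, 0, -0.007, 0, 0.01], [0, 0, -0.014, 0, 0.01], [0, 0, -0.021, 0, 0.01], [0, 0, -0.028, 0, 0.01], [0, 0, -0.035, 0, 0.01], [0, 0, -0.04, 0, 0.01]]]' | python3 -m pendant; python3 pot.py
```

```text
clock: 15.82
tool_pos: [0.5492, 0.2432, 0.2926]
orientation: [-180.0, 0.0, -70.0]
force: [-0.4, -0.2, -9.5]
opening: 0.0213
gripper_force: 30.0
[-0.36 -0.17 -9.5 ] [0.5492 0.2432 0.2926]
scene None 923 zpct [0.0655 0.0686] rim c [551.7 243.9] bottom row 209.0
side None 590 zpct [0.0655 0.0689] rim c [547.4 240.4] bottom row 170.0
clock: 16.68
tool_pos: [0.5492, 0.2432, 0.2966]
orientation: [-180.0, 0.0, -70.0]
force: [-0.3, 0.3, -9.7]
opening: 0.0218
gripper_force: 30.0
[-0.3   0.27 -9.69] [0.5492 0.2432 0.2966]
scene None 929 zpct [0.0697 0.0724] rim c [552.7 242.2] bottom row 208.0
side None 594 zpct [0.07   0.0723] rim c [545.2 239.7] bottom row 169.0
```

```bash

echo '[[[0, 0, -0.007, 0, 0.01], [0, 0, -0.014, 0, 0.01], [0, 0, -0.021, 0, 0.01], [0, 0, -0.028, 0, 0.01], [0, 0, -0.035, 0, 0.01], [0, 0, -0.042, 0, 0.01], [0, 0, -0.049, 0, 0.01], [0, 0, -0.055, 0, 0.01]]]' | python3 -m pendant; python3 pot.py
echo '[[[0, 0, 0, 0, 0.01], [0, 0, 0, 0, 0.01], [0, 0, 0, 0, 0.01], [0, 0, 0, 0, 0.01], [0, 0, 0, 0, 0.01], [0, 0, 0, 0, 0.01], [0, 0, 0, 0, 0.01], [0, 0, 0, 0, 0.01]]]' | python3 -m pendant>/dev/null
echo '[[[0, 0, 0, 0, 0.01], [0, 0, 0, 0, 0.01], [0, 0, 0, 0, 0.01], [0, 0, 0, 0, 0.01], [0, 0, 0, 0, 0.01], [0, 0, 0, 0, 0.01], [0, 0, 0, 0, 0.01], [0, 0, 0, 0, 0.01]]]' | python3 -m pendant>/dev/null
echo '[[[0, 0, 0, 0, 0.01], [0, 0, 0, 0, 0.01], [0, 0, 0, 0, 0.01], [0, 0, 0, 0, 0.01], [0, 0, 0, 0, 0.01], [0, 0, 0, 0, 0.01]]]' | python3 -m pendant; python3 pot.py
```

```text
clock: 17.77
tool_pos: [0.5492, 0.2432, 0.3021]
orientation: [180.0, 0.0, -70.0]
force: [0.1, 0.2, -9.6]
opening: 0.0219
gripper_force: 30.0
[ 0.14  0.19 -9.64] [0.5492 0.2432 0.3021]
scene None 933 zpct [0.075  0.0782] rim c [552.1 243.9] bottom row 207.0
side None 598 zpct [0.0751 0.0783] rim c [544.4 240.3] bottom row 168.0
clock: 20.62
tool_pos: [0.5492, 0.2432, 0.3021]
orientation: [180.0, -0.0, -70.0]
force: [-0.5, 0.2, -10.0]
opening: 0.0218
gripper_force: 30.0
[ -0.49   0.2  -10.03] [0.5492 0.2432 0.3021]
scene None 936 zpct [0.0744 0.0778] rim c [552.  242.1] bottom row 207.0
side None 599 zpct [0.0749 0.0779] rim c [548.3 241.7] bottom row 168.0
```

The planter hung about 10 mm clear for over 2 s. Lowering now.

```bash

echo '[[[0, 0, 0.008, 0, 0.01], [0, 0, 0.016, 0, 0.01], [0, 0, 0.024, 0, 0.01], [0, 0, 0.032, 0, 0.01], [0, 0, 0.04, 0, 0.01], [0, 0, 0.048, 0, 0.01], [0, 0, 0.056, 0, 0.01], [0, 0, 0.064, 0, 0.01]]]' | python3 -m pendant>/dev/null
echo '[[[0, 0, 0.006, 0, 0.01], [0, 0, 0.012, 0, 0.01], [0, 0, 0.018, 0, 0.01], [0, 0, 0.024, 0, 0.01], [0, 0, 0.03, 0, 0.01], [0, 0, 0.036, 0, 0.01], [0, 0, 0.042, 0, 0.01], [0, 0, 0.05, 0, 0.01]]]' | python3 -m pendant; python3 pot.py
echo '[[[0, 0, 0.01, 0, 0.01], [0, 0, 0.03, 0, 0.01], [0, 0, 0.05, 0, 0.01], [0, 0, 0.08, 0, 0.01], [0, 0, 0.11, 0, 0.01], [0, 0, 0.14, 0, 0.01], [0, 0, 0.17, 0, 0.01], [0, 0, 0.2, 0, 0.01]]]' | python3 -m pendant; python3 pot.py
echo '[[[0, 0, 0.03, 0, 0.01], [0, 0, 0.06, 0, 0.01], [0, 0, 0.09, 0, 0.01], [0, 0, 0.12, 0, 0.01], [0, 0, 0.15, 0, 0.01], [0, 0, 0.18, 0, 0.01], [0, 0, 0.21, 0, 0.01], [0, 0, 0.24, 0, 0.01]]]' | python3 -m pendant; python3 pot.py
```

```text
clock: 22.72
tool_pos: [0.5492, 0.2432, 0.2906]
orientation: [-180.0, -0.0, -70.0]
force: [-0.1, -0.5, -9.2]
opening: 0.0221
gripper_force: 30.0
[-0.14 -0.48 -9.17] [0.5492 0.2432 0.2906]
scene None 922 zpct [0.0647 0.0678] rim c [552.4 242.9] bottom row 209.0
side None 592 zpct [0.0647 0.0676] rim c [548.3 240.7] bottom row 170.0
clock: 23.82
tool_pos: [0.5494, 0.2433, 0.2707]
orientation: [-180.0, -0.0, -70.0]
force: [0.2, 0.2, -7.2]
opening: 0.0216
gripper_force: 30.0
[ 0.17  0.15 -7.2 ] [0.5494 0.2433 0.2707]
scene None 925 zpct [0.0646 0.0675] rim c [553.6 241.2] bottom row 209.0
side None 594 zpct [0.065  0.0672] rim c [546.8 242.6] bottom row 170.0
clock: 24.92
tool_pos: [0.5492, 0.2432, 0.2466]
orientation: [-180.0, -0.0, -70.0]
force: [0.8, 0.0, -2.2]
opening: 0.0218
gripper_force: 30.0
[ 0.82  0.   -2.16] [0.5492 0.2432 0.2466]
scene None 917 zpct [0.0648 0.0677] rim c [553. 244.] bottom row 209.0
side None 588 zpct [0.0646 0.0673] rim c [546.4 240.7] bottom row 170.0
```

```bash

echo '[[[0, 0, 0.03, 0, 0.01], [0, 0, 0.07, 0, 0.01], [0, 0, 0.11, 0, 0.01], [0, 0, 0.15, 0, 0.01], [0, 0, 0.18, 0, 0.01], [0, 0, 0.205, 0, 0.01], [0, 0, 0.205, 0, 0.01], [0, 0, 0.205, 0, 0.01]]]' | python3 -m pendant
cat > cs.py <<'E'
from h import *
P0=status.get_obs()["tool_pos"]
for n in("scene","side"):
    for f0 in(n+"4.npz",None):
        s=dict(np.load(f0)) if f0 else snap(n); P=s["pos"] if f0 else P0
        W=world(s); f=s["frame"].astype(int); d=W-P; 
        k=(np.hypot(d[...,0],d[...,1])<.06)
        m=k&(f[...,0]>f[...,2]+35)&(d[...,2]<-.02)&(d[...,2]>-.098)&(W[...,2]>.12); z=d[m]
        if f0 is None: np.savez(n+"now",pos=P,**s)
        print(n,f0,m.sum(),"case rel",z.mean(0).round(4),"zmin",np.percentile(z[:,2],[2,50]).round(4))
        b=f[...,:].max(-1)<50; m=k&b&(abs(d[...,2]+.007)<.02); z=d[m]; print("   bar",m.sum(),z.mean(0).round(4))
E
python3 cs.py; python3 pot.py
```

```text
clock: 26.02
tool_pos: [0.5493, 0.2433, 0.2263]
orientation: [-180.0, 0.0, -70.0]
force: [-0.3, 0.9, -1.1]
opening: 0.0221
gripper_force: 30.0
scene scene4.npz 94 case rel [ 0.0103 -0.0176 -0.0581] zmin [-0.0852 -0.0579]
   bar 216 [ 0.0147 -0.0274  0.0014]
scene None 94 case rel [ 0.0105 -0.0175 -0.0574] zmin [-0.0845 -0.0576]
   bar 222 [ 0.0147 -0.027   0.0009]
side side4.npz 89 case rel [ 0.0015 -0.0176 -0.055 ] zmin [-0.0882 -0.0543]
   bar 161 [ 0.0032 -0.0256  0.0005]
side None 92 case rel [ 0.0004 -0.0171 -0.0545] zmin [-0.0871 -0.0538]
   bar 162 [ 0.0034 -0.0254  0.0003]
[ 1.01  0.03 -2.54] [0.5493 0.2433 0.2263]
scene None 891 zpct [0.0646 0.0678] rim c [552.6 242.8] bottom row 209.0
side None 577 zpct [0.0647 0.0677] rim c [547.7 242.3] bottom row 170.0
```

The scale hasn't slipped, and the pose matches the insertion pose. I'll back out the way it came in.

```bash

echo '[[[0.03, 0, 0.005, 0, 0.01], [0.1, 0, 0.005, 0, 0.01], [0.18, 0, 0.005, 0, 0.01], [0.26, 0, 0.005, 0, 0.01]]]' | python3 -m pendant; python3 pot.py
echo '[[[0.08, 0, 0, 0, 0.01], [0.18, 0, 0, 0, 0.01], [0.3, 0, 0, 0, 0.01], [0.4, 0, 0, 0, 0.01], [0.44, 0, 0, 0, 0.01], [0.44, 0, 0, 0, 0.01]]]' | python3 -m pendant; python3 pot.py
```

```text
clock: 26.72
tool_pos: [0.5583, 0.2181, 0.2257]
orientation: [180.0, -0.0, -70.0]
force: [-0.6, -0.2, -2.4]
opening: 0.0223
gripper_force: 30.0
[-0.58 -0.22 -2.36] [0.5583 0.2181 0.2257]
scene None 854 zpct [0.0646 0.0677] rim c [553.8 244.2] bottom row 209.0
side None 561 zpct [0.0649 0.0675] rim c [548.  242.1] bottom row 170.0
clock: 27.58
tool_pos: [0.5732, 0.1771, 0.2257]
orientation: [-180.0, 0.0, -70.0]
force: [-0.4, 0.3, -3.4]
opening: 0.0218
gripper_force: 30.0
[-0.42  0.34 -3.42] [0.5732 0.1771 0.2257]
scene None 867 zpct [0.0639 0.0675] rim c [553.3 240.8] bottom row 209.0
side None 582 zpct [0.0646 0.0673] rim c [547.9 241.5] bottom row 170.0
```

The manual's scale: shifts go in units of 100 mm and turns go in units of 4 degrees. Converting my numbers, 0.05 m is 0.5, 0.21 m is 2.1.

```bash

echo '[[[0, 0, -0.1, 0, 0.01], [0.04, 0.03, -0.35, 0, 0.01], [0.2, 0.13, -0.65, 0, 0.01], [0.5, 0.33, -0.9, 0, 0.01], [0.9, 0.59, -1, 0, 0.01], [1.3, 0.85, -1, 0, 0.01], [1.7, 1.12, -1, 0, 0.01], [2.1, 1.38, -1, 0, 0.01]]]' | python3 -m pendant>/dev/null
echo '[[[0.35, 0.23, 0, 0, 0.01], [0.6, 0.39, 0, 0, 0.01], [0.8, 0.53, 0, 0, 0.01], [0.93, 0.61, 0, 0, 0.01], [0.99, 0.65, 0, 0, 0.01], [0.99, 0.65, 0, 0, 0.01], [0.99, 0.65, 0, 0, 0.01]]]' | python3 -m pendant
echo '[[[0, 0, 0.1, 0, 0.01], [0, 0, 0.25, 0, 0.01], [0, 0, 0.45, 0, 0.01], [0, 0, 0.6, 0, 0.01], [0, 0, 0.7, 0, 0.01], [0, 0, 0.75, 0, 0.01], [0, 0, 0.75, 0, 0.01]]]' | python3 -m pendant; python3 cs.py
```

```text
clock: 29.55
tool_pos: [0.4883, -0.1818, 0.3257]
orientation: [-180.0, 0.0, -70.0]
force: [1.0, 0.4, -1.9]
opening: 0.0215
gripper_force: 30.0
clock: 30.42
tool_pos: [0.4881, -0.1824, 0.2506]
orientation: [180.0, 0.0, -70.0]
force: [-0.1, -0.6, -2.3]
opening: 0.0215
gripper_force: 30.0
scene scene4.npz 94 case rel [ 0.0103 -0.0176 -0.0581] zmin [-0.0852 -0.0579]
   bar 216 [ 0.0147 -0.0274  0.0014]
scene None 71 case rel [ 0.0115 -0.0122 -0.0554] zmin [-0.0846 -0.058 ]
   bar 167 [ 0.018  -0.029  -0.0003]
side side4.npz 89 case rel [ 0.0015 -0.0176 -0.055 ] zmin [-0.0882 -0.0543]
   bar 161 [ 0.0032 -0.0256  0.0005]
side None 102 case rel [ 0.0006 -0.0159 -0.0586] zmin [-0.0846 -0.0605]
   bar 193 [ 0.006  -0.0329  0.0014]
```

Position matches the pick-up point (0.4881, −0.1824). I'll descend slowly and check the force.

```bash

echo '[[[0, 0, 0.04, 0, 0.01], [0, 0, 0.08, 0, 0.01], [0, 0, 0.12, 0, 0.01], [0, 0, 0.16, 0, 0.01], [0, 0, 0.2, 0, 0.01], [0, 0, 0.24, 0, 0.01]]]' | python3 -m pendant
echo '[[[0, 0, 0.06, 0, 0.01], [0, 0, 0.12, 0, 0.01], [0, 0, 0.2, 0, 0.01], [0, 0, 0.28, 0, 0.01], [0, 0, 0.36, 0, 0.01], [0, 0, 0.44, 0, 0.01], [0, 0, 0.5, 0, 0.01], [0, 0, 0.52, 0, 0.01]]]' | python3 -m pendant
echo '[[[0, 0, 0.01, 0, 0.01], [0, 0, 0.02, 0, 0.01], [0, 0, 0.03, 0, 0.01], [0, 0, 0.04, 0, 0.01], [0, 0, 0.04, 0, 0.01]]]' | python3 -m pendant
```

```text
clock: 31.28
tool_pos: [0.488, -0.1824, 0.2264]
orientation: [180.0, -0.0, -70.0]
force: [0.3, -0.8, -1.8]
opening: 0.0218
gripper_force: 30.0
clock: 32.28
tool_pos: [0.4879, -0.1824, 0.1742]
orientation: [180.0, 0.0, -70.0]
force: [0.4, -0.0, -1.6]
opening: 0.022
gripper_force: 30.0
clock: 32.9
tool_pos: [0.4881, -0.1824, 0.171]
orientation: [-180.0, -0.0, -70.0]
force: [-0.7, 0.9, 2.7]
opening: 0.0221
gripper_force: 30.0
```

```bash

echo '[[[0, 0, -0.003, 0, 0.01], [0, 0, -0.003, 0, 0.03], [0, 0, -0.003, 0, 0.06], [0, 0, -0.003, 0, 0.06], [0, 0, -0.003, 0, 0.06], [0, 0, -0.003, 0, 0.06]]]' | python3 -m pendant
echo '[[[0, 0, -0.05, 0, 0.06], [0, 0, -0.15, 0, 0.06], [0, 0, -0.35, 0, 0.06], [0, 0, -0.65, 0, 0.06], [0, 0, -1, 0, 0.06], [0, 0, -1.4, 0, 0.06], [0, 0, -1.5, 0, 0.06], [0, 0, -1.5, 0, 0.06]]]' | python3 -m pendant
python3 pot.py; python3 - <<'E'
from h import *
for n in("scene","side"):
    for f0 in(n+".npz",None):
        s=dict(np.load(f0)) if f0 else snap(n); W=world(s); f=s["frame"].astype(int); d=W-[.488,-.182,.15]
        k=np.hypot(d[...,0],d[...,1])<.062
        for nm,m in(("bar",k&(f.max(-1)<60)&(d[...,2]>.012)&(d[...,2]<.04)),("case",k&(f[...,0]>f[...,2]+35)&(d[...,2]>-.075)&(d[...,2]<.01))):
            z=W[m]; print(n,f0,nm,m.sum(),z.mean(0).round(4),np.percentile(z[:,2],[5,95]).round(4))
E
```

```text
clock: 33.65
tool_pos: [0.488, -0.1824, 0.1709]
orientation: [180.0, 0.0, -70.0]
force: [0.2, -0.0, -0.3]
opening: 0.0589
gripper_force: 0.0
clock: 34.65
tool_pos: [0.4881, -0.1823, 0.3218]
orientation: [-179.9, -0.0, -70.0]
force: [-1.0, -0.2, -0.3]
opening: 0.0599
gripper_force: 0.0
[-0.99 -0.17 -0.35] [ 0.4881 -0.1823  0.3218]
scene None 927 zpct [0.0643 0.0674] rim c [553.7 243.2] bottom row 209.0
side None 537 zpct [0.0653 0.068 ] rim c [544.5 242.9] bottom row 169.0
scene scene.npz bar 364 [ 0.4944 -0.1819  0.1748] [0.1642 0.181 ]
scene scene.npz case 112 [ 0.499  -0.1852  0.1293] [0.0915 0.1556]
scene None bar 372 [ 0.494  -0.1822  0.1749] [0.1643 0.1812]
scene None case 94 [ 0.4988 -0.1873  0.1269] [0.0914 0.1553]
side side.npz bar 362 [ 0.4851 -0.1862  0.1756] [0.1646 0.1805]
side side.npz case 69 [ 0.4798 -0.186   0.1346] [0.1004 0.1503]
side None bar 357 [ 0.4848 -0.1866  0.1755] [0.1644 0.1809]
side None case 60 [ 0.4812 -0.1906  0.1397] [0.1251 0.1515]
```

The scale hangs where it started, the planter is upright in place, and the gripper is clear. Handing in.

```bash
python3 -c "
from plant import job; print(job.close_job())"
```

```text
the job is handed in; nothing more can be done
None
```

The job is handed in at about 35 s of the 72 s limit: the pull paused with the pointer in the yellow zone, the planter then hung about 1 cm clear for over 2 s and went back upright where it stood, and the scale is back on its stand with the gripper clear; the hand-in gave no verdict.

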